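# Seat the loose battery pack and lock the charging stand

## Task

One of the three battery packs in the sloping charging stand is not pushed in properly. Press that pack fully home, without pushing on the two that already sit home, then swing the raised steel hold-down bail over and press it fully down across the packs. Leave the other things on the table where they are.

Things in the scene. Friction and masses are not known exactly. Their poses are not given: they have to be found in the camera images.
- dock: fixed grey-painted charging stand, 270 mm wide (y), 170 deep (x); origin: centre of its underside, x towards its high back. Its top slopes 30 degrees: low edge (37 mm high) near the robot, high edge (135 mm) behind. Three equal bays in a row along y, 86 mm apart, each hold a black battery pack. A U-shaped steel hold-down bail hinged at the back edge starts raised, overhanging the packs.
- pack_a (a joint): how far this battery pack stands out of its bay, in m, along the normal of the slope: 0 = fully home against a solid stop, at most 0.026. It slides only along that normal, does not spring back, and takes about 3 to 8 N to push in. A pack that is not home stands out 16 to 24 mm, showing its pale lower skirt; which bay it is in varies.
- pack_a_top (a point): centre of this pack's flat top face (110 x 62 mm). z axis: outward normal of the face (30 degrees from vertical, leaning to the robot's side); x axis: up the slope; y axis: along the row. When home the face is 45 mm above the stand's slope; neighbouring packs are 24 mm apart.
- pack_b (a joint): how far this battery pack stands out of its bay, in m, along the normal of the slope: 0 = fully home against a solid stop, at most 0.026. It slides only along that normal, does not spring back, and takes about 3 to 8 N to push in. A pack that is not home stands out 16 to 24 mm, showing its pale lower skirt; which bay it is in varies.
- pack_b_top (a point): centre of this pack's flat top face (110 x 62 mm). z axis: outward normal of the face (30 degrees from vertical, leaning to the robot's side); x axis: up the slope; y axis: along the row. When home the face is 45 mm above the stand's slope; neighbouring packs are 24 mm apart.
- pack_c (a joint): how far this battery pack stands out of its bay, in m, along the normal of the slope: 0 = fully home against a solid stop, at most 0.026. It slides only along that normal, does not spring back, and takes about 3 to 8 N to push in. A pack that is not home stands out 16 to 24 mm, showing its pale lower skirt; which bay it is in varies.
- pack_c_top (a point): centre of this pack's flat top face (110 x 62 mm). z axis: outward normal of the face (30 degrees from vertical, leaning to the robot's side); x axis: up the slope; y axis: along the row. When home the face is 45 mm above the stand's slope; neighbouring packs are 24 mm apart.
- bail (a joint): angle of the hold-down bail in rad: 0 = fully down, lying parallel to the slope with its bar across the packs, against a solid stop; it starts raised at 1.30 to 1.42 (limit 1.55), its bar overhanging the packs. Stays where it is left (friction); about 1 to 4 N at the bar moves it.
- bail_bar (a point): middle of the bail's cross bar, 140 mm from the hinge: round bar along y, 296 mm long, 10 mm thick, with a black rubber sleeve, 14 mm thick, over its middle 110 mm. Axes turn with the bail: x from the bar to the hinge, z away from the packs. With the bail down, the bar's axis is 10 mm above the seated packs' tops and 50 mm down the slope from their centres.
- bail_hinge (a point): point on the bail's hinge axis, midway between its two ears at the stand's back edge, 10 mm above the plane of the seated packs' tops; the axis runs along y. Axes turn with the bail as for bail_bar: bail_bar lies at x = -140 mm.
- opener1: bystander, not to be disturbed: bottle opener with wooden handle, 165 mm long, lying flat, origin under its middle
- opener2: bystander, not to be disturbed: like opener1, lying flat, apart from the stand
- disc1: bystander, not to be disturbed: wooden disc blank, 100 mm across, 6 mm thick, lying flat, origin under its centre
- disc2: bystander, not to be disturbed: wooden disc blank, 110 mm across, 6 mm thick
- jar: bystander, not to be disturbed: brown glass jar with steel cap, 64 mm across, 85 mm high, standing beside the stand, origin under its centre
- rest: bystander, not to be disturbed: black pen rest, 90 x 60 mm, 67 mm high, beside the stand, origin under its centre
- tray: bystander, not to be disturbed: small empty wooden tray, 120 x 160 mm, 40 mm high, origin under its centre
- bay_a: the bay (grey rim, fixed) with the pack of joint pack_a in it; origin in the slope face at the bay's centre, axes as those of the stand (not tilted)
- bay_b: the bay (grey rim, fixed) with the pack of joint pack_b in it; origin in the slope face at the bay's centre, axes as those of the stand (not tilted)
- bay_c: the bay (grey rim, fixed) with the pack of joint pack_c in it; origin in the slope face at the bay's centre, axes as those of the stand (not tilted)

How it is judged:
By the outcome, as a careful person would: the job done as asked, in the order asked, and still so for the second after the job is handed in, with the robot touching nothing.
It also fails if it takes over 54 s, if anything falls off the work surface, if the arm or the gripper's body presses on something with over 40 N, if the wrist force passes 120 N, or if a joint passes its speed limit or range.

## Robot

A 6-joint arm with a two-finger parallel gripper is mounted at the origin on the work surface. World frame = base frame: x ahead of the robot, y to its left, z up, the work surface at z = 0. Lengths are in m, angles in rad, forces in N, time in s.
With the tool pointing down it reaches from about 0.425 to 1.125 m from the base axis. Payload 14.9 kg.
Tool frame: the origin (TCP) lies on the centre line of the jaws, within the pads' length; the fingertips stand 11 mm ahead of it and the grasp point (between the pads) lies 8 mm behind it; z points along the fingers, y is the line along which they close (so a half turn about z gives the same grasp; the last joint's range is limited). The gripper opens to 91 mm and grips with 3 to 60 N. Pads are 32 mm wide; open, the fingers measure 118 mm over their backs; the gripper's body (76 mm by 178 mm) begins 60 mm behind the grasp point.
Start: joints at [1.128, 0.379, 1.734, -0, 1.028, -0.033], TCP at [0.279, 0.642, 0.225] pointing down, gripper open.
Joint ranges: [-2.77, 2.77], [-0.74, 2.19], [0, 2.66], [-1.06, 4.2], [0.31, 2.87], [-3.08, 3.08]. Speed limits (rad/s): [1.89, 1.89, 2.39, 3.14, 3.14, 3.14].

## Interface

Orientations are given as a unit quaternion [w, x, y, z].
In Python, from workcell import r gives the robot as it stands.
- The arm moves only by the tool drive_tool, never from a script. Its argument "rows" is one flat list of numbers, 4 for each row, row after row: the shift along the tool's x, y, z in m, then the turn about the tool's z in degrees. A call has 1 to 5 rows; each row is the pose to reach, as a shift and turn from the pose commanded when the call began, along the tool's axes at that moment; what a row does not reach only later rows make up. A row lasts 1/12 s, in which the tool goes at most 41.7 mm and 7.16 degrees, less where a joint would pass 70% of its speed; a pose out of reach is approached as far as the arm can. A call with a gripper value outside its range is refused whole. "jaw" is the finger opening in m, from 0 to 0.0912, set as the call begins (left out, the last holds). The fingers move at their own pace and stop on an object; "grip_force" is the grip in N (left out, the last holds). Time passes only in rows, so rows that repeat a pose let the fingers close. It gives the time, the measured TCP pose, the force, the opening and the grip force at its end, in the units of the state.
- r.observe(): the state, without advancing time (a new reading comes with each control period).
- r.capture(name): name is "side" or "top"; returns (picture, depth): 420x560x3 uint8, red, green, blue; 420x560 float32, m along the optical axis (not along the pixel's ray), 0 where there is no reading.
- r.calibration(name): a dict with "fx", "fy", "cx", "cy" (pixels), "k1" (the pictures are not rectified: a ray, as slopes to the right and down, at radius r is drawn at 1 + k1 r^2 times it, then the intrinsics apply), "R" (3x3) and "t" (3): a world point X has camera coordinates R X + t. Camera axes: x right, y down, z forward; pixel columns grow to the right and rows downward; lengths in m; the calibration is good to about 2 mm. A picture is of the moment at which its call begins. calibration takes no time and is no camera call.
- r.hand_in(): hands the job in; it is judged then, once.
The state is a dict: "time": time; "q": joint angles; "qvel": joint speeds; "effort": joint torques, N m; "ee_pos": TCP position; "ee_rot": TCP orientation; "ft_force": force on the tool from outside, world axes, zero at the start; "ft_torque": the same for the moment, N m; "finger_gap": finger opening in m; "grasp_force": force on a finger pad.
Only numpy, scipy, OpenCV 4.12 (cv2) and the standard library are available. Lean on these libraries where they do the work, as an engineer would, in place of code of your own. Each camera call takes 0.05 s, during which the arm holds its last target. There are 200 camera calls.

## Working session

There is one attempt and no reset: what is moved stays moved. The work goes in short steps, Python scripts to look and compute and a tool call to move; the robot and the scene stay as the last step left them, time stands still between calls to the robot, and variables do not carry over. Pictures are saved under pics/ and viewed, at most 10 in all, crops included, and the job is handed in when it is done.

Besides the shell and the picture viewer there is one more tool, called after "Request:" by a JSON object that holds its "api" and its "payload", one argument or row to a line. drive_tool: Moves the arm, as the interface text tells. Its arguments: {"type":"object","properties":{"rows":{"type":"array","items":{"type":"number"}},"jaw":{"type":"number"},"grip_force":{"type":"number"}},"required":["rows"]}

```bash
mkdir -p pics; cat > h.py <<'E'
import numpy as np,cv2
from workcell import r
def cloud(name):
    im,d=r.capture(name);c=r.calibration(name)
    v,u=np.mgrid[0:420,0:560]
    K=np.array([[c['fx'],0,c['cx']],[0,c['fy'],c['cy']],[0,0,1.]])
    p=cv2.undistortPoints(np.stack([u,v],-1).reshape(-1,1,2).astype(np.float64),K,np.array([c['k1'],0,0,0.])).reshape(420,560,2)
    X=np.dstack([p*d[...,None],d]); W=(X-np.array(c['t']))@np.array(c['R'])
    W[d<=0]=np.nan
    return im,d,W
E
python3 - <<'E'
from h import *
for n in('side','top'):
    im,d,W=cloud(n); np.savez(''+n,im=im,W=W)
    cv2.imwrite(f'pics/{n}0.png',im[...,::-1])
    c=r.calibration(n);print(n,-np.array(c['R']).T@c['t'],c['fx'])
print(r.observe())
E
```

```text
side [-0.01469561 -0.73644558  0.96293534] 471.8342384922097
top [ 0.4009044  -0.03035338  1.12516693] 387.39693269658125
{'time': 0.1, 'q': array([ 1.12769588e+00,  3.79374611e-01,  1.73471895e+00, -5.64396869e-06,
        1.02849515e+00, -3.32532139e-02]), 'qvel': array([-0.00136549,  0.00059493,  0.00093938,  0.0006736 ,  0.00105219,
        0.00028679]), 'effort': array([-2.80791879e-03, -7.65055275e+01, -4.35287797e+01,  6.51086471e-02,
        3.99972755e-02, -1.82163438e-05]), 'ee_pos': array([0.27875716, 0.64172641, 0.22434261]), 'ee_rot': array([-1.15151730e-04,  2.03490922e-01,  9.79076706e-01, -4.84536505e-04]), 'ft_force': array([ 0.40655747, -0.04144233,  1.13881057]), 'ft_torque': array([-0.02118782,  0.02703427, -0.05136227]), 'grasp_force': 0.0, 'finger_gap': 0.09110084858516541}
```

View pics/side0.png

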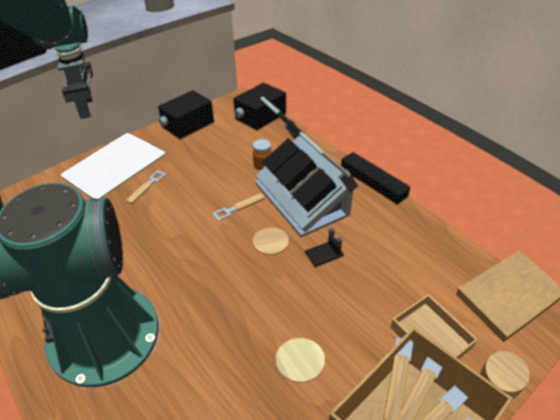

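View pics/top0.png

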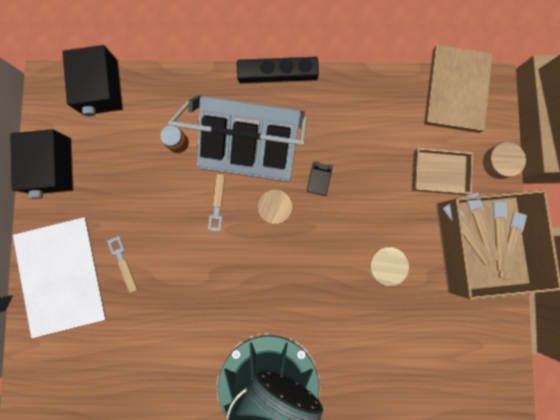

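Side view: stand around (305,185). Top view: stand around (248,138), with the packs at (213,137), (246,143) and (277,152), and the bail bar running (170,125) to (303,141). The middle pack may be the one standing out. I'll measure it.

```bash
python3 - <<'E'
from h import *
z=np.load('top.npz');im,W=z['im'],z['W']
crop=cv2.resize(im[80:200,150:350],(800,480),interpolation=cv2.INTER_CUBIC)
s=np.load('side.npz');c2=cv2.resize(s['im'][85:245,240:400],(600,600),interpolation=cv2.INTER_CUBIC)
cv2.imwrite('pics/c1.png',crop[...,::-1]);cv2.imwrite('pics/c2.png',c2[...,::-1])
for n,(us,vs) in {'L':(212,(125,150)),'M':(245,(125,160)),'R':(277,(140,165))}.items():
    for v in range(vs[0],vs[1]+1,5): print(n,us,v,W[v,us].round(4))
# bail bar pts
for u in range(170,306,6):
    col=W[105:150,u];k=np.nanargmax(col[:,2]);print('bar',u,105+k,col[k].round(4))
# dark pack points in the dock region
g=im.astype(int).sum(2);m=(g<110)&(W[...,2]>.06)
R=np.zeros_like(m);R[100:182,195:303]=1;m&=R
P=W[m];print(len(P))
# plane with fixed tilt: slope unknown yaw
best=None
for yaw in np.radians(np.arange(-25,26,1)):
    n=np.array([-.5*np.cos(yaw),-.5*np.sin(yaw),.866]);d=P@n
    h,e=np.histogram(d,bins=np.arange(-1,1,.002));k=h.max()
    if best is None or k>best[0]:best=(k,np.degrees(yaw),e[h.argmax()])
print(best)
E
```

```text
L 212 125 [0.704  0.1487 0.143 ]
L 212 130 [0.6472 0.1215 0.2904]
L 212 135 [0.682  0.151  0.1265]
L 212 140 [0.6696 0.1514 0.1226]
L 212 145 [0.6581 0.1525 0.1145]
L 212 150 [0.6455 0.1529 0.1107]
M 245 125 [0.6977 0.0608 0.1652]
M 245 130 [0.6861 0.061  0.1604]
M 245 135 [0.6361 0.0484 0.2912]
M 245 140 [0.6634 0.0618 0.1477]
M 245 145 [0.6516 0.0621 0.1424]
M 245 150 [0.6402 0.0626 0.1349]
M 245 155 [0.6288 0.0632 0.1268]
M 245 160 [0.6167 0.0635 0.1207]
R 277 140 [ 0.6256 -0.0221  0.2902]
R 277 145 [ 0.6553 -0.0206  0.13  ]
R 277 150 [ 0.6435 -0.0206  0.1232]
R 277 155 [ 0.6321 -0.0206  0.1146]
R 277 160 [ 0.6201 -0.0207  0.1074]
R 277 165 [ 0.6076 -0.0207  0.1023]
bar 170 123 [0.6617 0.214  0.2931]
bar 176 125 [0.6576 0.201  0.2919]
bar 182 123 [0.6625 0.1881 0.2909]
bar 188 126 [0.656  0.1749 0.29  ]
bar 194 126 [0.6561 0.1616 0.2901]
bar 200 126 [0.6562 0.1483 0.2901]
bar 206 129 [0.6496 0.135  0.2897]
bar 212 129 [0.6484 0.121  0.2939]
bar 218 130 [0.6466 0.1079 0.2926]
bar 224 129 [0.6482 0.0944 0.2951]
bar 230 133 [0.6401 0.0814 0.2922]
bar 236 133 [0.6399 0.0681 0.2934]
bar 242 133 [0.6398 0.0549 0.2939]
bar 248 134 [0.6376 0.0416 0.2939]
bar 254 136 [0.6331 0.0284 0.2942]
bar 260 134 [0.6381 0.0154 0.2928]
bar 266 136 [0.6343 0.0022 0.2908]
bar 272 138 [ 0.6299 -0.0111  0.2906]
bar 278 139 [ 0.6275 -0.0243  0.2913]
bar 284 141 [ 0.6235 -0.0375  0.29  ]
bar 290 141 [ 0.6231 -0.0507  0.2917]
bar 296 142 [ 0.6218 -0.0641  0.2884]
bar 302 143 [ 0.6191 -0.0772  0.2906]
2399
(np.int64(509), np.float64(-9.0), np.float64(-0.2139999999999993))
```

View pics/c1.png

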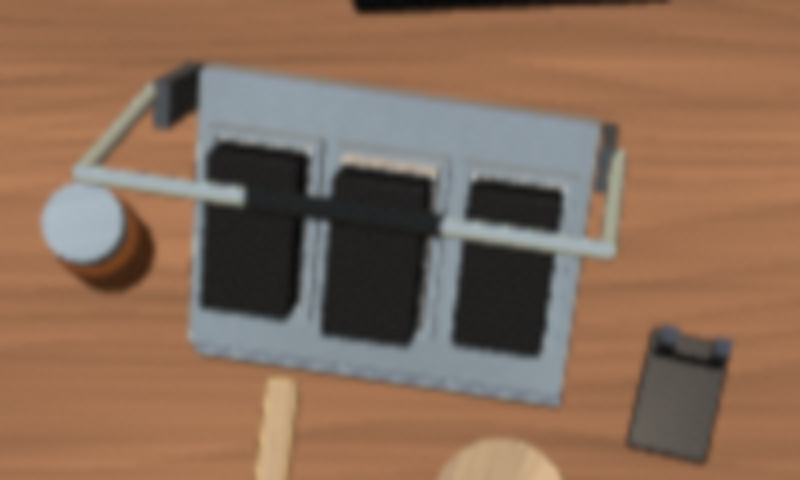

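View pics/c2.png

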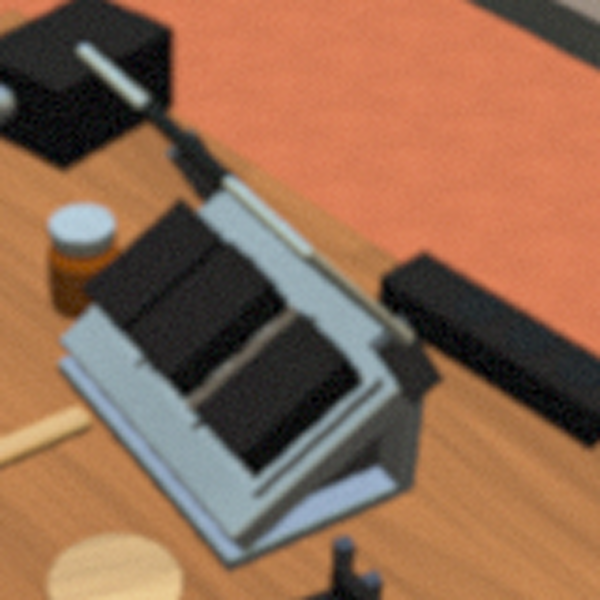

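The crops show the middle pack standing out, with its pale skirt visible at (390,165) in the first crop and (240,355) in the second. The bar overhangs it. Next I'll get precise dock-frame geometry and check which way the gripper body is oriented.

```bash
python3 - <<'E'
from h import *
from scipy.optimize import least_squares
z=np.load('top.npz');im,W=z['im'],z['W']
V=np.zeros(im.shape[:2],bool);V[100:182,160:310]=1
bar=W[V&(W[...,2]>.28)&(W[...,2]<.305)];bar=bar[(bar[:,1]>-.07)&(bar[:,1]<.2)]
k,b=np.polyfit(bar[:,1],bar[:,0],1);yaw=-np.arctan(k);print('yaw',np.degrees(yaw),'bar x at y=.0625',k*.0625+b,'zmax',np.percentile(bar[:,2],[50,95]))
ex=np.array([np.cos(yaw),np.sin(yaw),0]);ey=np.array([-ex[1],ex[0],0]);n=-.5*ex+[0,0,.866];sx=.866*ex+[0,0,.5]
g=im.astype(int).sum(2)
m=V&(g<140)&(W[...,2]<.2)&(W[...,2]>.07)
for nm,(a,c) in {'L':(200,228),'M':(230,262),'R':(262,294)}.items():
    q=m.copy();q[:,:a]=0;q[:,c:]=0;P=W[q];d=P@n;h=np.median(d);P=P[abs(d-h)<.005]
    print(nm,len(P),'n',h,'slope',np.percentile(P@sx,[1,50,99]),'y',np.percentile(P@ey,[1,50,99]))
print('bar s,y: dockx',np.percentile(bar@ex,[2,50,98]),'all y',[f(( W[V&(W[...,2]>.28)&(W[...,2]<.305)])@ey) for f in(np.min,np.max)])
print('ex',ex,'ey',ey)
# gripper extents, tool frame
s=np.load('side.npz')['W'];o=r.observe();p=o['ee_pos'];tx=np.array([-.917,.398,0]);ty=np.array([.398,.917,0])
D=s-p;near=np.linalg.norm(D,axis=2)<.45
Q=D[near];Q=Q[Q[:,2]>-.03]
for lo in np.arange(-.02,.4,.02):
    w=Q[(Q[:,2]>=lo)&(Q[:,2]<lo+.02)]
    if len(w)>3:print(round(lo,2),len(w),'x',(w@tx).min().round(3),(w@tx).max().round(3),'y',(w@ty).min().round(3),(w@ty).max().round(3))
E
```

```text
yaw -8.180696774536882 bar x at y=.0625 0.640069792287447 zmax [0.28964117 0.29338816]
L 690 n -0.21421898374427556 slope [0.57003148 0.61356893 0.67255671] y [0.21623493 0.24385039 0.27290573]
M 730 n -0.19658803857961482 slope [0.5694306  0.61434949 0.67259951] y [0.13028607 0.15905228 0.18772688]
R 668 n -0.21418038658012908 slope [0.57002114 0.61311507 0.67282642] y [0.0467578  0.07469515 0.10228745]
bar s,y: dockx [0.6188431  0.62446603 0.63144161] all y [np.float64(0.009109693343661341), np.float64(0.31236944176302806)]
ex [ 0.98982423 -0.14229547  0.        ] ey [0.14229547 0.98982423 0.        ]
-0.02 49 x -0.017 0.015 y -0.063 0.057
0.0 77 x -0.019 0.016 y -0.063 0.051
0.02 67 x -0.018 0.018 y -0.064 -0.049
0.04 57 x -0.018 0.017 y -0.065 0.056
0.06 118 x -0.038 0.039 y -0.087 0.074
0.08 221 x -0.04 0.037 y -0.093 0.084
0.1 368 x -0.04 0.038 y -0.095 0.092
0.12 114 x -0.024 0.024 y -0.058 0.011
0.14 118 x -0.038 0.034 y -0.059 0.0
0.16 275 x -0.039 0.038 y -0.057 0.018
0.18 120 x -0.039 0.035 y -0.04 0.007
0.2 228 x -0.061 0.055 y -0.044 0.003
0.22 140 x -0.064 0.06 y -0.057 0.022
0.24 106 x -0.066 0.061 y -0.088 0.021
0.26 198 x -0.067 0.06 y -0.142 0.028
0.28 272 x -0.065 0.063 y -0.163 0.026
0.3 220 x -0.061 0.038 y -0.193 -0.001
0.32 240 x -0.059 0.052 y -0.221 -0.023
0.34 254 x -0.059 0.058 y -0.249 -0.067
0.36 133 x -0.06 0.056 y -0.261 -0.153
0.38 20 x -0.062 -0.057 y -0.223 -0.158
```

The middle pack is 17.6 mm proud. I'll bring the closed fingers down inside the bail loop, behind the bar, onto the pack's upper end.

Request:
{"api": "drive_tool", "payload": {
  "rows": [0,0,-0.035,-3,0,0,-0.07,-6,0,0,-0.105,-9,0,0,-0.14,-12,0,0,-0.175,-15.3],
  "jaw": 0,
  "grip_force": 20
}}

```text
time: 0.52
ee_pos: [0.2787, 0.6417, 0.4013]
ee_rot: [-0.0, 0.07, 0.998, -0.0]
ft_force: [-1.0, 1.0, -0.7]
finger_gap: 0.0611
grasp_force: 0.0
```

Request:
{"api": "drive_tool", "payload": {
  "rows": [-0.025,-0.026,0,0,-0.05,-0.052,0,0,-0.075,-0.078,0,0,-0.1,-0.104,0,0,-0.124,-0.129,0,0]
}}

```text
time: 0.93
ee_pos: [0.3839, 0.4951, 0.3996]
ee_rot: [-0.0, 0.071, 0.997, -0.0]
ft_force: [0.0, 0.2, 0.0]
finger_gap: 0.0274
grasp_force: 0.0
```

Request:
{"api": "drive_tool", "payload": {
  "rows": [-0.025,-0.026,0,0,-0.05,-0.052,0,0,-0.075,-0.078,0,0,-0.1,-0.104,0,0,-0.124,-0.129,0,0]
}}

```text
time: 1.35
ee_pos: [0.4883, 0.3496, 0.3997]
ee_rot: [-0.0, 0.071, 0.997, -0.0]
ft_force: [0.6, 0.3, 0.4]
finger_gap: 0.0001
grasp_force: 0.0
```

Request:
{"api": "drive_tool", "payload": {
  "rows": [-0.025,-0.026,0,0,-0.05,-0.052,0,0,-0.075,-0.078,0,0,-0.1,-0.104,0,0,-0.124,-0.129,0,0]
}}

```text
time: 1.77
ee_pos: [0.5928, 0.2043, 0.3997]
ee_rot: [-0.0, 0.071, 0.997, -0.0]
ft_force: [0.4, 0.2, 0.4]
finger_gap: 0.0005
grasp_force: 0.0
```

Request:
{"api": "drive_tool", "payload": {
  "rows": [-0.025,-0.026,0,0,-0.05,-0.052,0,0,-0.075,-0.078,0,0,-0.1,-0.104,0,0,-0.1234,-0.129,0,0]
}}

```text
time: 2.18
ee_pos: [0.6966, 0.059, 0.3995]
ee_rot: [-0.0, 0.071, 0.997, -0.0]
ft_force: [-0.2, -0.1, -0.0]
finger_gap: 0.0004
grasp_force: 0.0
```

Request:
{"api": "drive_tool", "payload": {
  "rows": [0,0,0,0,0,0,0,0]
}}

```text
time: 2.35
ee_pos: [0.6963, 0.0594, 0.3991]
ee_rot: [-0.001, 0.072, 0.997, -0.0]
ft_force: [-0.1, -0.5, -0.2]
finger_gap: 0.0002
grasp_force: 0.0
```

Request:
{"api": "drive_tool", "payload": {
  "rows": [0,0,0.03,0,0,0,0.065,0,0,0,0.1,0,0,0,0.135,0,0,0,0.16,0]
}}

```text
time: 2.77
ee_pos: [0.694, 0.0619, 0.2368]
ee_rot: [-0.001, 0.071, 0.997, -0.0]
ft_force: [0.1, -0.3, -1.0]
finger_gap: 0.0006
grasp_force: 0.0
```

Request:
{"api": "drive_tool", "payload": {
  "rows": [0,0,0.015,0,0,0,0.03,0,0,0,0.045,0,0,0,0.05,0,0,0,0.05,0]
}}

```text
time: 3.18
ee_pos: [0.6956, 0.061, 0.1892]
ee_rot: [-0.001, 0.071, 0.997, -0.0]
ft_force: [-0.4, 0.3, 0.3]
finger_gap: 0.0003
grasp_force: 0.0
```

```bash
python3 - <<'E'
from h import *
o=r.observe();print(o['ee_pos'],o['ft_force'])
im,d=r.capture('side');cv2.imwrite('pics/s1.png',cv2.resize(im[20:245,200:400],(711,600) if 0 else (533,600))[...,::-1])
E
```

```text
[0.69555661 0.06097837 0.1891681 ] [-0.43254895  0.31524781  0.28794927]
```

View pics/s1.png

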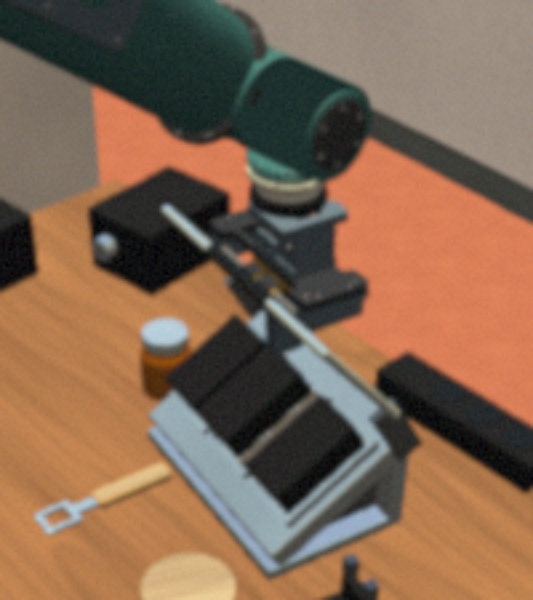

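The picture shows the gripper inside the bail behind the bar, clear of it, with the fingertips (285,335) at the pack's upper edge. Now I'll press along the slope normal.

Request:
{"api": "drive_tool", "payload": {
  "rows": [-0.001,0,0.003,0,-0.002,0,0.006,0,-0.0025,0,0.009,0,-0.003,0,0.011,0,-0.004,0,0.013,0]
}}

```text
time: 3.65
ee_pos: [0.7, 0.0602, 0.1771]
ee_rot: [0.0, 0.071, 0.997, 0.0]
ft_force: [-2.2, 1.0, 5.1]
finger_gap: 0.0007
grasp_force: 2.3
```

Request:
{"api": "drive_tool", "payload": {
  "rows": [-0.001,0,0.002,0,-0.002,0,0.004,0,-0.003,0,0.006,0,-0.004,0,0.008,0,-0.004,0,0.008,0]
}}

```text
time: 4.07
ee_pos: [0.7044, 0.0596, 0.1689]
ee_rot: [0.001, 0.071, 0.997, 0.0]
ft_force: [1.3, -0.5, 3.8]
finger_gap: 0.0006
grasp_force: 1.8
```

Request:
{"api": "drive_tool", "payload": {
  "rows": [-0.001,0,0.0015,0,-0.0015,0,0.003,0,-0.002,0,0.0045,0,-0.003,0,0.006,0,-0.003,0,0.006,0]
}}

```text
time: 4.48
ee_pos: [0.7076, 0.0592, 0.1633]
ee_rot: [0.001, 0.071, 0.997, 0.0]
ft_force: [1.4, -0.9, 5.3]
finger_gap: 0.0005
grasp_force: 2.4
```

Request:
{"api": "drive_tool", "payload": {
  "rows": [-0.0003,0,0.001,0,-0.0005,0,0.002,0,-0.0005,0,0.002,0]
}}

```text
time: 4.73
ee_pos: [0.708, 0.0591, 0.1626]
ee_rot: [0.001, 0.071, 0.997, 0.0]
ft_force: [-5.7, 0.6, 18.3]
finger_gap: 0.0003
grasp_force: 9.2
```

The force jumped to 18 N at the solid stop, so I'll retreat straight up and check.

Request:
{"api": "drive_tool", "payload": {
  "rows": [0.0005,0,-0.02,0,0.0005,0,-0.06,0,0.0005,0,-0.1,0,0.0005,0,-0.14,0,0.0005,0,-0.18,0]
}}

```text
time: 5.15
ee_pos: [0.7063, 0.0592, 0.3425]
ee_rot: [-0.0, 0.071, 0.997, -0.0]
ft_force: [0.3, 0.2, 0.5]
finger_gap: 0.0003
grasp_force: 0.0
```

Request:
{"api": "drive_tool", "payload": {
  "rows": [0,0.02,0,0,0,0.02,0,0]
}}

```text
time: 5.32
ee_pos: [0.7107, 0.0808, 0.3439]
ee_rot: [0.002, 0.071, 0.997, 0.001]
ft_force: [0.2, -0.3, -0.1]
finger_gap: 0.0005
grasp_force: 0.0
```

```bash
python3 - <<'E'
from h import *
o=r.observe();print(o['ee_pos'],o['ft_force'])
im,d,W=cloud('side');z=np.load('side.npz');W0=z['W']
yaw=np.radians(-8.18);ex=np.array([np.cos(yaw),np.sin(yaw),0]);ey=np.array([-ex[1],ex[0],0]);n=-.5*ex+[0,0,.866];sx=.866*ex+[0,0,.5]
for t,w in(('before',W0),('now',W)):
  for nm,y in(('L',.244),('M',.159),('R',.0745)):
    q=(abs(w@ey-y)<.018)&(abs(w@sx-.615)<.035)&(abs(w@n+.205)<.02);print(t,nm,q.sum(),np.median((w@n)[q]).round(4))
  q=(w@n>-.12)&(w[...,2]<.31)&(w@ey>.015)&(w@ey<.1)&(abs(w@ex-.63)<.03)
  print(' bar',q.sum(),np.percentile((w@ex)[q],[5,50,95]),np.percentile(w[...,2][q],[5,50,95]))
cv2.imwrite('pics/s2.png',cv2.resize(im[20:245,200:400],(533,600))[...,::-1])
E
```

```text
[0.71074198 0.08084492 0.34393888] [ 0.24915052 -0.33037584 -0.1006228 ]
before L 215 -0.2117
before M 235 -0.1944
before R 264 -0.2123
 bar 106 [0.61936982 0.62212936 0.62702865] [0.28495208 0.2904448  0.29324008]
now L 209 -0.212
now M 234 -0.2123
now R 274 -0.2122
 bar 104 [0.61964161 0.62229279 0.62698518] [0.28516546 0.28992333 0.29341096]
```

View pics/s2.png

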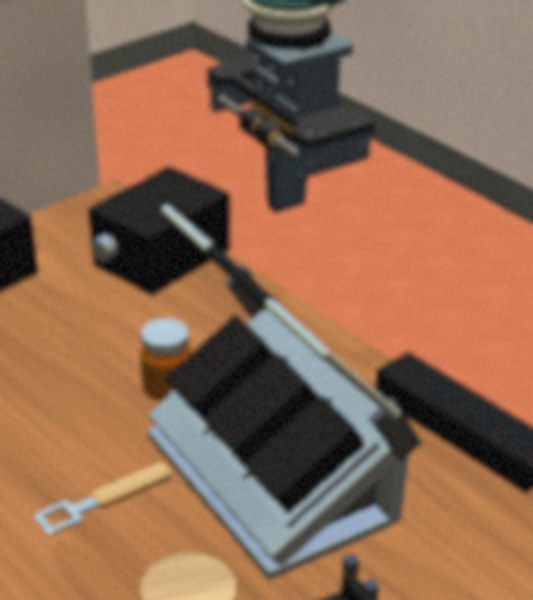

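The middle pack now reads the same height as its neighbours (-0.2123) and the bar hasn't moved. Next I'll go above the bar and swing it down along its arc.

Request:
{"api": "drive_tool", "payload": {
  "rows": [0.02,-0.006,0,0,0.04,-0.012,0,0,0.062,-0.018,0,0,0.062,-0.018,0,0,0.062,-0.018,0,0]
}}

```text
time: 5.78
ee_pos: [0.6447, 0.0696, 0.34]
ee_rot: [-0.001, 0.071, 0.997, -0.0]
ft_force: [-0.2, -0.4, 0.4]
finger_gap: 0.0006
grasp_force: 0.0
```

```bash
python3 - <<'E'
from h import *
p=r.observe()['ee_pos'];c,s=np.cos(np.radians(8.18)),np.sin(np.radians(8.18))
x,y=p[0]*c-p[1]*s,p[0]*s+p[1]*c;print(x,y,p[2])
for f in (49,40,30,20,10,0,-10,-20,-25,-30):
    a=np.radians(f);print(f,'tool x,z shift',round(x-(.718-.14*np.cos(a)),4),round(p[2]-(.1788+.14*np.sin(a)+.018),4))
E
```

```text
0.6282346804549495 0.16061088762751172 0.34003550285865797
49 tool x,z shift 0.0021 0.0376
40 tool x,z shift 0.0175 0.0532
30 tool x,z shift 0.0315 0.0732
20 tool x,z shift 0.0418 0.0954
10 tool x,z shift 0.0481 0.1189
0 tool x,z shift 0.0502 0.1432
-10 tool x,z shift 0.0481 0.1675
-20 tool x,z shift 0.0418 0.1911
-25 tool x,z shift 0.0371 0.2024
-30 tool x,z shift 0.0315 0.2132
```

Request:
{"api": "drive_tool", "payload": {
  "rows": [0,0,0.015,0,0,0,0.03,0,0.002,0,0.038,0,0.008,0,0.045,0,0.015,0,0.053,0]
}}

```text
time: 6.2
ee_pos: [0.6309, 0.0722, 0.2877]
ee_rot: [-0.001, 0.071, 0.997, -0.0]
ft_force: [-2.9, 0.7, 6.1]
finger_gap: 0.0005
grasp_force: 2.5
```

Request:
{"api": "drive_tool", "payload": {
  "rows": [0.005,0,0.007,0,0.01,0,0.014,0,0.014,0,0.02,0,0.019,0,0.03,0,0.024,0,0.042,0]
}}

```text
time: 6.62
ee_pos: [0.6071, 0.0756, 0.2454]
ee_rot: [0.0, 0.071, 0.997, 0.0]
ft_force: [-0.7, -0.3, 2.7]
finger_gap: 0.0006
grasp_force: 0.8
```

Request:
{"api": "drive_tool", "payload": {
  "rows": [0.004,0,0.012,0,0.007,0,0.024,0,0.009,0,0.04,0,0.009,0,0.056,0,0.009,0,0.073,0]
}}

```text
time: 7.03
ee_pos: [0.598, 0.0769, 0.1715]
ee_rot: [0.0, 0.071, 0.997, -0.0]
ft_force: [1.4, -0.9, 1.9]
finger_gap: 0.0006
grasp_force: 0.6
```

Request:
{"api": "drive_tool", "payload": {
  "rows": [-0.002,0,0.01,0,-0.005,0,0.02,0,-0.007,0,0.028,0,-0.01,0,0.034,0,-0.012,0,0.038,0]
}}

```text
time: 7.45
ee_pos: [0.6104, 0.0751, 0.1343]
ee_rot: [-0.0, 0.071, 0.997, -0.0]
ft_force: [-0.5, -0.3, 1.1]
finger_gap: 0.0008
grasp_force: 0.4
```

Request:
{"api": "drive_tool", "payload": {
  "rows": [-0.001,0,0.002,0,-0.002,0,0.004,0,-0.003,0,0.005,0,-0.003,0,0.005,0]
}}

```text
time: 7.78
ee_pos: [0.6133, 0.0747, 0.1301]
ee_rot: [0.0, 0.071, 0.997, 0.0]
ft_force: [1.0, -0.4, 0.7]
finger_gap: -0.0001
grasp_force: 0.0
```

Contact is still light. I'll keep going down to the stop, expected near z = 0.127.

Request:
{"api": "drive_tool", "payload": {
  "rows": [-0.0005,0,0.001,0,-0.001,0,0.002,0,-0.0015,0,0.003,0,-0.0015,0,0.003,0]
}}

```text
time: 8.12
ee_pos: [0.6148, 0.0745, 0.127]
ee_rot: [0.0, 0.071, 0.997, 0.0]
ft_force: [1.0, 0.3, 0.6]
finger_gap: 0.0005
grasp_force: 0.4
```

Request:
{"api": "drive_tool", "payload": {
  "rows": [0,0,0.001,0,0,0,0.002,0,0,0,0.002,0]
}}

```text
time: 8.37
ee_pos: [0.615, 0.0745, 0.1263]
ee_rot: [0.0, 0.071, 0.997, 0.0]
ft_force: [-5.9, -0.8, 19.3]
finger_gap: 0.0006
grasp_force: 9.5
```

The bar is on its stop, with force rising to 19 N at the expected height. I'll retreat and check.

Request:
{"api": "drive_tool", "payload": {
  "rows": [0,0,-0.015,0,0,0,-0.05,0,0.02,0,-0.09,0,0.05,0,-0.12,0,0.08,0,-0.14,0]
}}

```text
time: 8.78
ee_pos: [0.5354, 0.086, 0.2673]
ee_rot: [0.001, 0.072, 0.997, 0.0]
ft_force: [-0.2, 0.6, 1.5]
finger_gap: 0.0003
grasp_force: 0.0
```

Request:
{"api": "drive_tool", "payload": {
  "rows": [0.03,0.03,0,0,0.06,0.06,0,0,0.09,0.09,0,0,0.09,0.09,0,0,0.09,0.09,0,0]
}}

```text
time: 9.2
ee_pos: [0.4578, 0.1891, 0.2651]
ee_rot: [0.0, 0.07, 0.998, 0.0]
ft_force: [0.0, -1.4, 0.3]
finger_gap: 0.0005
grasp_force: 0.0
```

```bash
python3 - <<'E'
from h import *
o=r.observe();print(o['ee_pos'],o['ft_force'])
yaw=np.radians(-8.18);ex=np.array([np.cos(yaw),np.sin(yaw),0]);ey=np.array([-ex[1],ex[0],0]);n=-.5*ex+[0,0,.866];sx=.866*ex+[0,0,.5]
for c in('side','top'):
  im,d,w=cloud(c)
  for nm,y in(('L',.244),('M',.159),('R',.0745)):
    q=(abs(w@ey-y)<.018)&(abs(w@sx-.63)<.035)&(abs(w@n+.205)<.02);print(c,nm,q.sum(),np.median((w@n)[q]).round(4))
  q=(abs(w@sx-.57)<.02)&(abs(w@ey-.16)<.05)&(w@n>-.205)&(w@n<-.15);print('bar n top',q.sum(),np.percentile((w@n)[q],[5,50,95]),'s',np.median((w@sx)[q]))
  cv2.imwrite(f'pics/f_{c}.png',im[...,::-1])
E
```

```text
[0.4578486  0.18910774 0.26507508] [ 0.0362013  -1.44835334  0.31149383]
side L 199 -0.212
side M 233 -0.212
side R 265 -0.2124
bar n top 129 [-0.20047031 -0.19649966 -0.19234996] s 0.5672091050859269
top L 348 -0.2139
top M 356 -0.214
top R 350 -0.2139
bar n top 193 [-0.20333968 -0.19850493 -0.19463764] s 0.5700295333203315
```

View pics/f_side.png

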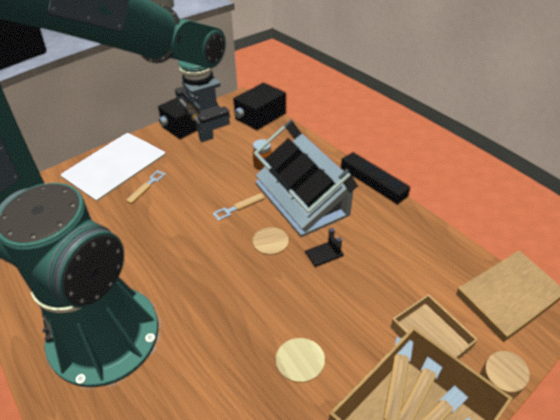

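The bail lies down across the packs at (300,180), with its bar at the expected height. All three packs are level, the bystanders are where they were, and the arm is clear.

```bash
python3 -c "
from workcell import r
print(r.hand_in())"
```

```text
the job is handed in; nothing more can be done
None
```

I pressed the middle pack fully home and swung the bail down onto its stop; both pressed firm at 18–19 N. The final pictures show all three packs level, the bar at its expected height and the other things undisturbed, and the job is handed in.

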